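# Feel along the cracked waste pipe and hold the fingertip at the crack's end

## Task

The plastic waste pipe held in the aluminium bracket has a dark crack along its top: with the gripper closed and pointing down, rest the fingertips lightly on the end of the crack nearer the pipe's wide socket and run them slowly along the crack, in touch all the way, to its other end. Finish there, holding the fingertips lightly on the pipe at the end of the crack so that the spot can be marked for cutting. Only touch the pipe, without pressing hard or pulling it up, and leave the sprayer bottle, the steel cup and the drain stopper where they stand.

Things in the scene. Friction and masses are not known exactly. Their poses are not given: they have to be found in the camera images.
- pipe: Light grey rigid plastic waste pipe, 40 mm diameter, 300 mm long, level, its top 165 mm above the table. Origin on its axis at mid length; y runs along it towards the socket, z up. The last 50 mm at +y is the push-fit socket, 47 mm wide with a 55 mm bulge and black lip; the plain cut end is at y = -150 mm. Two open clips grip it tightly from below, up to 15 mm above its axis: its top line is free.
- crack: Dark jagged crack, 110 mm long, 2.4 mm wide, wandering under 3 mm, along the pipe's top line; flush, it cannot be felt. Origin at its middle on the pipe's top surface, 20 mm from mid pipe towards the cut end; x runs along it from the socket-side end (-55 mm) to the other (+55 mm), z up. The place touched is judged midway between the closed fingertips: within 9 mm along, 11 mm across.
- crack_start (a point): The end of the crack nearer the socket, on the pipe's top surface: where to begin.
- crack_end (a point): The end of the crack nearer the cut end, on the pipe's top surface: where to finish and keep touching.
- bracket_arm (a joint): How far the springy aluminium arm carrying pipe and clips is bent down, m: 0 at rest, growing as the pipe is pressed. All move straight down together, 1 mm for every 1.5 N, and spring back (stop at 14 mm). A light touch is 1 to 8 N; over 15 N is pressing hard. Below -0.002 the pipe is being pulled up.
- shelf: White wooden shelf standing on the table: a plank 240 mm (x) by 720 mm (y), 20 mm thick, its top 70 mm above the table. Origin on the table under its centre. It is fixed. A clamp on its far (+x) edge carries the bracket; the pipe lies along the shelf, 10 mm beyond its middle line.
- sprayer: Grey plastic trigger sprayer bottle, 68 mm diameter, 200 mm tall with its white head and orange trigger; stands loose on one end of the shelf, about 290 mm from its middle. Origin at the centre of its underside. Leave alone.
- cup: Empty stainless steel cup, 74 mm across the rim, 88 mm tall, loose on the other end of the shelf. Origin at the centre of its underside. Leave alone.
- stopper: Blue-grey hard silicone drain stopper, 52 mm diameter, 42 mm tall with its small knob, loose on the shelf on the robot's side of the pipe. Origin at the centre of its underside. Leave alone.

How it is judged:
On the way, in this order (a step that is already met when the one before it is completed fails the run):
1. the fingertips touch the pipe at the crack's socket-side end (x of the grasp point in the frame of crack between -0.064 and -0.046 m and y of the grasp point in the frame of crack between -0.011 and 0.011 m and z of the grasp point in the frame of crack above 0.008 m and contact force between the fingers and pipe above 0.3 N), for 0.15 s.
2. still touching, one fifth of the way along the crack (x of the grasp point in the frame of crack between -0.042 and -0.024 m and y of the grasp point in the frame of crack between -0.011 and 0.011 m and z of the grasp point in the frame of crack above 0.008 m and contact force between the fingers and pipe above 0.3 N), for 0.15 s.
3. still touching, two fifths of the way along the crack (x of the grasp point in the frame of crack between -0.02 and -0.002 m and y of the grasp point in the frame of crack between -0.011 and 0.011 m and z of the grasp point in the frame of crack above 0.008 m and contact force between the fingers and pipe above 0.3 N), for 0.15 s.
4. still touching, three fifths of the way along the crack (x of the grasp point in the frame of crack between 0.002 and 0.02 m and y of the grasp point in the frame of crack between -0.011 and 0.011 m and z of the grasp point in the frame of crack above 0.008 m and contact force between the fingers and pipe above 0.3 N), for 0.15 s.
5. still touching, four fifths of the way along the crack (x of the grasp point in the frame of crack between 0.024 and 0.042 m and y of the grasp point in the frame of crack between -0.011 and 0.011 m and z of the grasp point in the frame of crack above 0.008 m and contact force between the fingers and pipe above 0.3 N), for 0.15 s.
6. touching at the crack's cut-end-side end (x of the grasp point in the frame of crack between 0.046 and 0.064 m and y of the grasp point in the frame of crack between -0.011 and 0.011 m and z of the grasp point in the frame of crack above 0.008 m and contact force between the fingers and pipe above 0.3 N), for 0.15 s.
At the end, for the whole second after the job is handed in: The closed fingertips rest on the pipe from above at the crack's cut-end-side end (within 10 mm along, 11 mm across), with 0.3 to 12 N, the arm bent 8 mm at most; sprayer, cup and stopper upright within 10 mm of their places. Before, the touch passed along the crack in order (x of the grasp point in the frame of crack between 0.045 and 0.065 m and y of the grasp point in the frame of crack between -0.011 and 0.011 m and z of the grasp point in the frame of crack above 0.008 m and contact force between the fingers and pipe between 0.3 and 12 N and value of joint bracket_arm between 0.0002 and 0.008 m and distance of each of sprayer, cup, stopper from where it was at the start of the episode below 0.01 m and angle between each of sprayer, cup, stopper's own z axis and vertical below 0.1 rad); the arm keeps its last pose, push and grip.
It fails at once if the pipe is pressed hard (over 15 N) (contact force between the fingers and pipe above 15 N or value of joint bracket_arm above 0.011 m).
It fails at once if the pipe is pulled up (value of joint bracket_arm below -0.002 m).
It fails at once if the sprayer, the cup or the stopper is moved, lifted or tipped (distance of any of sprayer, cup, stopper from where it was at the start of the episode above 0.015 m or angle between any of sprayer, cup, stopper's own z axis and vertical above 0.25 rad).
It also fails if it takes over 42 s, if anything falls off the work surface, if the arm or the gripper's body presses on something with over 40 N, if the wrist force passes 120 N, or if a joint passes its speed limit or range.

## Robot

A 7-joint arm with a two-finger parallel gripper is mounted at the origin on the work surface. World frame = base frame: x ahead of the robot, y to its left, z up, the work surface at z = 0. Lengths are in m, angles in rad, forces in N, time in s.
With the tool pointing down it reaches from about 0.4 to 0.875 m from the base axis. Payload 19.3 kg.
Tool frame: the origin (TCP) lies at the very end of the fingers, on their centre line; the grasp point (between the pads) lies 19 mm behind it; z points along the fingers, y is the line along which they close (so a half turn about z gives the same grasp; the last joint's range is limited). The gripper opens to 85 mm and grips with 20 to 120 N. Pads are 22 mm wide; open, the fingers measure 114 mm over their backs; the gripper's body (76 mm by 85 mm) begins 54 mm behind the grasp point. The pads swing forward as they close: fully open they stand 13 mm farther back than shut.
Start: joints at [1.055, 0.521, -0.036, 1.599, 0.021, 1.021, -0.113], TCP at [0.269, -0.564, 0.205] pointing down, gripper open.
Joint ranges: [-2.91, 2.91], [-0.3, 2.13], [-1.5, 1.42], [0.17, 2.43], [-1.26, 4.41], [0.16, 1.93], [-2.52, 2.52]. Speed limits (rad/s): [1.89, 1.89, 2.39, 2.39, 3.01, 3.01, 3.01].

## Interface

Orientations are given as [roll, pitch, yaw] about the fixed x, y, z axes, in that order (R = Rz(yaw) Ry(pitch) Rx(roll)).
In Python, from workcell import monitor, optics, job_done gives the robot as it stands.
- The arm moves only by the shell command python3 -m handwheel 'ROWS' [FORCE]. ROWS is JSON, a list of rows, each an object of numbers: "dx", "dy", "dz": the shift along the tool's x, y, z in cm; "wx", "wy", "wz": the turn, a rotation vector about the tool's x, y, z in rad; "claw": the opening in per cent of the stroke, from 0 (shut) to 100 (fully open). A call has 1 to 8 rows; each row shifts and turns the commanded pose from where the row before left it, along the tool's axes as they then stand; what a row does not reach is not made up. A row lasts 1/8 s, in which the tool goes at most 62.5 mm and 10.7 degrees, less where a joint would pass 70% of its speed; a pose out of reach is approached as far as the arm can. A call with a gripper value outside its range is refused whole. The fingers move at their own pace and stop on an object; FORCE is the grip in N (left out, the last holds). Time passes only in rows, so rows that do not move let the fingers close. It gives the time, the measured TCP pose, the force, the opening and the grip force at its end, in the units of the state.
- monitor.observe(): the state, without advancing time (a new reading comes with each control period).
- optics.grab_frame(name): name is "scene" or "side" or "wrist"; returns a dict with "frame" (420x560x3 uint8, blue, green, red), "fovy" (degrees; the focal length in pixels is half the picture's height over the tangent of half this angle, whatever the lens; pixels are square), "cx", "cy" (the principal point, pixels), "R" (3x3) and "t" (3): a world point X has camera coordinates R X + t. Camera axes: x right, y down, z forward; pixel columns grow to the right and rows downward; lengths in m; the calibration is good to about 2 mm. A picture is of the moment at which its call begins. There is no depth.
- job_done(): hands the job in; it is judged then, once.
Trained networks look in the newest picture that a camera, given by its name, has taken for a name from the list of things; names that differ only in an ending like _2 or _b are one class to them, and where a whole thing is asked for, a point or a joint stands for the part that bears it (a point fixed in the world has none). Each returns a list of dicts, best first, with "p" (0 to 1); they miss things now and then, are a little off and sometimes report something else, mostly with a low value. They report only what shows in the picture. A call takes as long as a camera call.
- optics.masks_of(name, camera): "region" (420x560 bool, what is visible of it) and "rect" ([left, top, width, height] in pixels, round what is visible of it).
The state is a dict: "clock": time; "qpos": joint angles; "qd": joint speeds; "joint_efforts": joint torques, N m; "position": TCP position; "tool_rot": TCP orientation; "force": force on the tool from outside, world axes, zero at the start; "moment": the same for the moment, N m; "grip_width": finger opening in m; "finger_force": force on a finger pad.
Only numpy, scipy, OpenCV 4.12 (cv2) and the standard library are available. Lean on these libraries where they do the work, as an engineer would, in place of code of your own. Each camera call takes 0.05 s, during which the arm holds its last target. There are 200 camera calls.

## Working session

There is one attempt and no reset: what is moved stays moved. The work goes in short steps, Python scripts to look and compute and a shell command to move; the robot and the scene stay as the last step left them, time stands still between calls to the robot, and variables do not carry over. Pictures are saved under pics/ and viewed, at most 10 in all, crops included, and the job is handed in when it is done.

```bash
mkdir -p pics
cat > h.py <<'E'
import numpy as np, cv2
from workcell import monitor, optics, job_done
def ray(f,u,v):
    F=f["frame"].shape[0]/2/np.tan(np.radians(f["fovy"])/2)
    R=np.array(f["R"]);t=np.array(f["t"])
    return -R.T@t, R.T@np.array([(u-f["cx"])/F,(v-f["cy"])/F,1])
def onz(f,u,v,z):
    c,d=ray(f,u,v); return c+d*(z-c[2])/d[2]
E
python3 - <<'E'
from h import *
s=monitor.observe();print(s["clock"],s["position"],s["tool_rot"],s["force"],s["grip_width"])
for c in ["scene","side"]:
    f=optics.grab_frame(c);cv2.imwrite(f"pics/{c}0.png",f["frame"])
    print(c,ray(f,280,210))
    for n,z in [("pipe",.145),("crack",.165),("sprayer",.17),("cup",.114),("stopper",.09)]:
        for m in optics.masks_of(n,c)[:2]:
            ys,xs=np.nonzero(m["region"])
            P=np.c_[xs,ys].astype(float);mu=P.mean(0);ax=np.linalg.svd(P-mu,full_matrices=False)[2][0];q=(P-mu)@ax
            a=mu+ax*q.min();b=mu+ax*q.max()
            print(n,round(m["p"],2),m["rect"],len(xs),onz(f,*mu,z).round(3),"ends",a.round(),onz(f,*a,z).round(3),b.round(),onz(f,*b,z).round(3))
E
```

```text
0.0 [ 0.26934361 -0.56361674  0.20454109] [-3.14050898e+00  4.68787092e-05  4.45801070e-01] [-0.60950559 -0.43579929  0.15682905] 0.08569758583333985
scene (array([ 1.06236938, -0.06250929,  0.90871907]), array([-0.50213782,  0.08712576, -0.86048878]))
pipe 0.98 [223.9, 145.0, 144.6, 79.2] 2927 [0.566 0.061 0.145] ends [366. 157.] [0.523 0.215 0.145] [227. 215.] [ 0.608 -0.088  0.145]
sprayer 0.63 [380.3, 72.9, 49.2, 80.9] 2472 [0.442 0.316 0.17 ] ends [409.  75.] [0.335 0.368 0.17 ] [394. 155.] [0.548 0.264 0.17 ]
cup 0.85 [140.2, 229.0, 45.3, 48.4] 1657 [ 0.647 -0.218  0.114] ends [153. 230.] [ 0.596 -0.237  0.114] [177. 275.] [ 0.701 -0.197  0.114]
stopper 0.85 [319.0, 144.4, 16.3, 22.7] 311 [0.455 0.155 0.09 ] ends [318. 153.] [0.454 0.132 0.09 ] [339. 151.] [0.457 0.18  0.09 ]
side (array([0.1803207 , 0.73286754, 0.58916907]), array([ 0.44841847, -0.7481345 , -0.48923765]))
pipe 0.69 [264.1, 173.6, 49.4, 82.9] 1142 [0.576 0.025 0.145] ends [310. 176.] [ 0.611 -0.12   0.145] [267. 248.] [0.538 0.181 0.145]
sprayer 0.84 [244.7, 230.2, 68.9, 134.6] 5792 [0.446 0.311 0.17 ] ends [279. 227.] [0.534 0.146 0.17 ] [265. 365.] [0.388 0.419 0.17 ]
cup 0.88 [297.4, 148.9, 30.4, 43.9] 924 [ 0.659 -0.241  0.114] ends [310. 147.] [ 0.732 -0.35   0.114] [322. 189.] [ 0.583 -0.129  0.114]
cup 0.51 [301.6, 271.1, 28.2, 26.5] 552 [0.437 0.188 0.114] ends [301. 281.] [0.46  0.196 0.114] [329. 285.] [0.416 0.182 0.114]
stopper 0.87 [303.4, 269.2, 26.9, 26.3] 528 [0.45 0.16 0.09] ends [302. 283.] [0.471 0.172 0.09 ] [330. 283.] [0.428 0.147 0.09 ]
```

Run:
```python
import cv2
a=cv2.imread("pics/scene0.png")[50:300,120:440];cv2.imwrite("pics/sc1.png",cv2.resize(a,None,fx=2.4,fy=2.4,interpolation=cv2.INTER_CUBIC))
```

```text
(no output)
```

View pics/sc1.png

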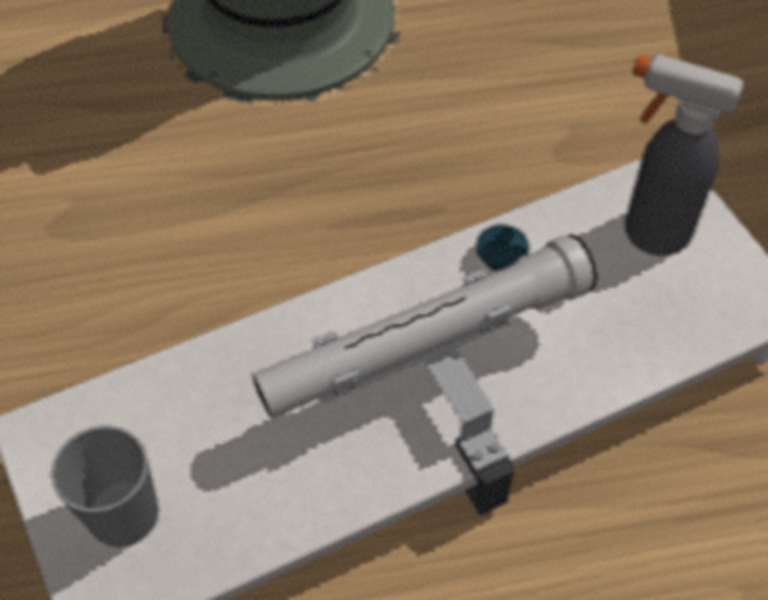

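The crop shows the pipe with its socket at the right. The crack runs from (465,298) at the socket side to (346,347). The stopper is behind the pipe near the socket, the sprayer is beyond the socket, and the cup is beyond the cut end.

Run:
```python
from h import *
f=optics.grab_frame("scene")
g=lambda u,v,z=.165:onz(f,u/2.4+120,v/2.4+50,z)
a=g(465,298);b=g(346,347);print(a,b,np.linalg.norm(a-b),np.arctan2(*(b-a)[[1,0]]))
# dark crack pixels
im=f["frame"].astype(int).sum(2)
A=[]
for u in range(255,325):
    v0=174.2+(u-313.8)*(194.6-174.2)/(264.2-313.8)
    vs=np.arange(int(v0)-4,int(v0)+6);A.append((u,vs[im[vs,u].argmin()],im[vs,u].min(),int(np.median(im[vs,u]))))
print([tuple(map(int,x)) for x in A if x[2]<x[3]-70])
s=g(572,237);e=g(268,375)
print("socket",s,"cut",e)
f2=optics.grab_frame("side");cv2.imwrite("pics/side1.png",cv2.resize(f2["frame"][150:300,220:360],None,fx=4,fy=4,interpolation=cv2.INTER_CUBIC))
R=np.array(f2["R"]);t=np.array(f2["t"]);F=210/np.tan(np.radians(f2["fovy"])/2)
for p in (a,b):
    c=R@p+t;print("side crop px",(F*c[0]/c[2]+f2["cx"]-220)*4,(F*c[1]/c[2]+f2["cy"]-150)*4)
```

```text
[0.55975103 0.09412595 0.165     ] [ 0.58844127 -0.01085245  0.165     ] 0.10882827423047306 -1.3040143925157341
[(256, 193, 398, 492), (257, 193, 412, 494), (259, 192, 411, 498), (261, 191, 418, 491), (264, 194, 319, 465), (265, 194, 292, 460), (266, 194, 302, 466), (267, 193, 279, 468), (268, 193, 300, 455), (269, 192, 309, 446), (270, 191, 273, 461), (271, 190, 282, 446), (272, 190, 273, 474), (273, 190, 288, 452), (274, 189, 304, 468), (275, 189, 299, 476), (276, 189, 303, 465), (277, 189, 305, 466), (278, 188, 285, 457), (279, 188, 328, 448), (280, 187, 301, 462), (281, 186, 278, 462), (282, 186, 299, 469), (283, 185, 315, 464), (284, 185, 283, 474), (285, 185, 271, 480), (286, 185, 277, 466), (287, 185, 281, 471), (288, 185, 284, 460), (289, 184, 295, 472), (290, 184, 294, 447), (291, 183, 277, 458), (292, 182, 290, 459), (293, 182, 280, 455), (294, 181, 295, 474), (295, 181, 288, 459), (296, 181, 300, 471), (297, 181, 307, 475), (298, 181, 303, 467), (299, 180, 297, 470), (300, 180, 294, 450), (301, 179, 277, 459), (302, 178, 296, 461), (303, 178, 331, 446), (304, 177, 308, 475), (305, 177, 298, 463), (306, 176, 305, 476), (307, 176, 287, 464), (308, 176, 283, 467), (309, 176, 292, 467), (310, 175, 293, 460), (311, 175, 284, 454), (312, 174, 298, 459), (313, 174, 347, 461), (317, 168, 404, 492), (320, 167, 422, 497), (322, 166, 421, 495)]
socket [0.51493671 0.19868386 0.165     ] cut [ 0.60262289 -0.07608573  0.165     ]
side crop px 246.13630497656027 253.8231459051426
side crop px 302.3655039875882 154.66119145992434
```

View pics/side1.png

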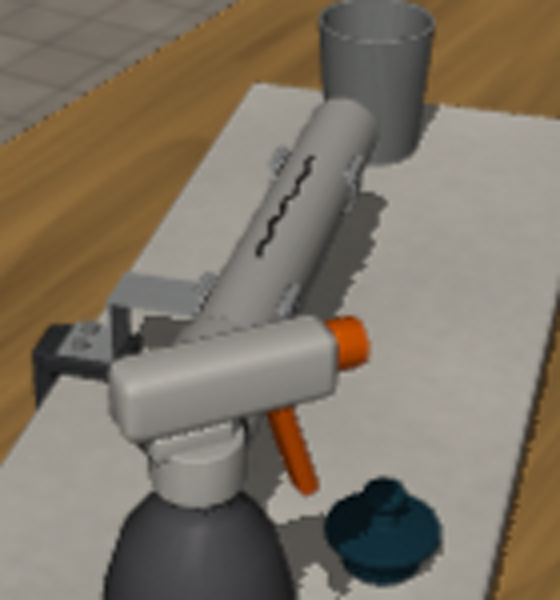

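```bash
python3 -m handwheel '[{"dz":-5,"claw":0},{"dz":-5,"claw":0},{"wz":0.179,"claw":0},{"dx":3.2,"dy":-4,"claw":0},{"dx":3.2,"dy":-4,"claw":0},{"dx":3.2,"dy":-4,"claw":0},{"dx":3.2,"dy":-4,"claw":0},{"dx":3.2,"dy":-4,"claw":0}]' 20; python3 -m handwheel '[{"dx":3.2,"dy":-4},{"dx":3.2,"dy":-4},{"dx":3.2,"dy":-4},{"dx":3.2,"dy":-4},{"dx":3.2,"dy":-4},{"dx":3.2,"dy":-4},{"dx":3.2,"dy":-4},{}]'
python3 - <<'E'
from h import *
from scipy.optimize import least_squares
f=optics.grab_frame("wrist");cv2.imwrite("pics/wrist1.png",f["frame"]);print(ray(f,280,210))
s=monitor.observe();print(s["position"],s["tool_rot"],s["grip_width"],s["force"])
fs=optics.grab_frame("scene");fd=optics.grab_frame("side")
for pu,pd in [((313.8,174.2),(260/4+220,254/4+150)),((264.2,194.6),(311/4+220,157/4+150))]:
    (c1,d1),(c2,d2)=ray(fs,*pu),ray(fd,*pd)
    k=np.linalg.lstsq(np.c_[d1,-d2],c2-c1,rcond=None)[0];print(c1+d1*k[0],c2+d2*k[1],onz(fd,*pd,.165))
E
```

```text
(array([ 0.34520268, -0.52770021,  0.37279012]), array([-0.30381415, -0.12482862, -0.94469204]))
[ 0.2694695  -0.56391227  0.2050946 ] [-3.14156538e+00 -1.83887577e-05  4.45751908e-01] 0.08559916464216599 [0.08283302 0.08538972 0.10263642]
[0.55841703 0.09465213 0.16288079] [0.55413125 0.09078253 0.16496123] [0.55409709 0.09084121 0.165     ]
[ 0.58685572 -0.01061705  0.16243302] [ 0.58433849 -0.01280876  0.16388453] [ 0.5832788  -0.01085294  0.165     ]schema error: expected keys dx, dy, dz, wx, wy, wz, claw
schema error: expected keys dx, dy, dz, wx, wy, wz, claw
```

View pics/wrist1.png

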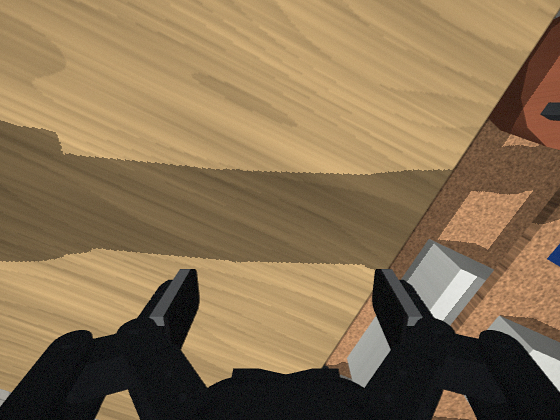

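The wrist view shows open fingers over the bare table with a box to the right; the arm hasn't moved, because every key is required in each row.

```bash
python3 -m handwheel '[{"dx":0,"dy":0,"dz":-5,"wx":0,"wy":0,"wz":0,"claw":0},{"dx":0,"dy":0,"dz":-5,"wx":0,"wy":0,"wz":0,"claw":0},{"dx":0,"dy":0,"dz":0,"wx":0,"wy":0,"wz":0.179,"claw":0},{"dx":3.2,"dy":-4,"dz":0,"wx":0,"wy":0,"wz":0,"claw":0},{"dx":3.2,"dy":-4,"dz":0,"wx":0,"wy":0,"wz":0,"claw":0},{"dx":3.2,"dy":-4,"dz":0,"wx":0,"wy":0,"wz":0,"claw":0},{"dx":3.2,"dy":-4,"dz":0,"wx":0,"wy":0,"wz":0,"claw":0},{"dx":3.2,"dy":-4,"dz":0,"wx":0,"wy":0,"wz":0,"claw":0}]' 20
```

```text
clock: 1.85
position: [0.3716, -0.3272, 0.3053]
tool_rot: [3.141, -0.0, 0.267]
force: [1.3, 0.7, -0.5]
grip_width: -0.0001
finger_force: 0.0
```

```bash
python3 -m handwheel '[{"dx":3.6,"dy":-4.4,"dz":0,"wx":0,"wy":0,"wz":0,"claw":0},{"dx":3.6,"dy":-4.4,"dz":0,"wx":0,"wy":0,"wz":0,"claw":0},{"dx":3.6,"dy":-4.4,"dz":0,"wx":0,"wy":0,"wz":0,"claw":0},{"dx":3.6,"dy":-4.4,"dz":0,"wx":0,"wy":0,"wz":0,"claw":0},{"dx":3.6,"dy":-4.4,"dz":0,"wx":0,"wy":0,"wz":0,"claw":0},{"dx":3.6,"dy":-4.4,"dz":0,"wx":0,"wy":0,"wz":0,"claw":0},{"dx":3.6,"dy":-4.4,"dz":0,"wx":0,"wy":0,"wz":0,"claw":0},{"dx":3.6,"dy":-4.4,"dz":0,"wx":0,"wy":0,"wz":0,"claw":0}]'
python3 - <<'E'
from h import *
f=optics.grab_frame("wrist");cv2.imwrite("pics/wrist2.png",f["frame"])
print(monitor.observe()["position"])
for m in optics.masks_of("crack","wrist")[:2]:print(m["p"],m["rect"])
np.save("w.npy",{k:f[k] for k in f},allow_pickle=True)
E
```

```text
clock: 2.85
position: [0.5567, 0.0883, 0.3053]
tool_rot: [3.141, -0.0, 0.266]
force: [0.6, 0.0, 0.6]
grip_width: 0.0001
finger_force: 0.0
[0.55787261 0.09604152 0.30485774]
0.77 [284.0, 181.3, 105.2, 8.0]
```

View pics/wrist2.png

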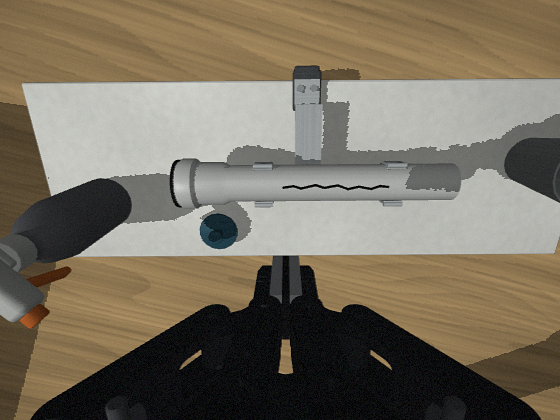

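The wrist view shows the crack from (283,187) to (389,187), parallel to the image rows. The closed fingers are at column 287.

Run:
```python
from h import *
f=np.load("w.npy",allow_pickle=True).item()
a=onz(f,283,187,.165);b=onz(f,389,187,.165);print(a,b,np.linalg.norm(a-b),np.arctan2(*(b-a)[[1,0]]))
s=monitor.observe();p=s["position"];y=s["tool_rot"][2]
d=a-p;print(p,y,"dx,dy cm",100*(d[0]*np.cos(y)+d[1]*np.sin(y)),100*(d[0]*np.sin(y)-d[1]*np.cos(y)))
F=210/np.tan(np.radians(f["fovy"])/2);c=np.array(f["R"])@p+np.array(f["t"]);print("tcp px",F*c[0]/c[2]+f["cx"],F*c[1]/c[2]+f["cy"])
```

```text
[0.55820943 0.09160028 0.165     ] [ 0.58702332 -0.01456803  0.165     ] 0.1100088662709124 -1.305781747376516
[0.55684449 0.09281072 0.30463053] 0.2733531777348406 dx,dy cm 0.09874820318364631 0.15339822683339038
tcp px 278.7273308965054 247.5751804098979
```

```bash
python3 -m handwheel '[{"dx":0.1,"dy":0,"dz":4,"wx":0,"wy":0,"wz":0,"claw":0},{"dx":0,"dy":0,"dz":4,"wx":0,"wy":0,"wz":0,"claw":0},{"dx":0,"dy":0,"dz":3,"wx":0,"wy":0,"wz":0,"claw":0},{"dx":0,"dy":0,"dz":1.5,"wx":0,"wy":0,"wz":0,"claw":0},{"dx":0,"dy":0,"dz":0,"wx":0,"wy":0,"wz":0,"claw":0},{"dx":0,"dy":0,"dz":0,"wx":0,"wy":0,"wz":0,"claw":0}]'
python3 - <<'E'
from h import *
s=monitor.observe();p=s["position"];print(p)
o=[]
for n in ["wrist","scene","side"]:
    f=optics.grab_frame(n)
    F=210/np.tan(np.radians(f["fovy"])/2)
    pr=lambda X:(lambda c:(F*c[0]/c[2]+f["cx"],F*c[1]/c[2]+f["cy"]))(np.array(f["R"])@X+np.array(f["t"]))
    u,v=pr(p);print(n,u,v,"a",pr(np.array([.558,.093,.165])))
    x0=int(min(max(u-50,0),460));y0=int(min(max(v-60,0),300))
    im=f["frame"][y0:y0+120,x0:x0+100] if n!="wrist" else f["frame"][150:270,230:330]
    print("crop origin",(x0,y0) if n!="wrist" else (230,150))
    o.append(cv2.resize(im,(260,312),interpolation=cv2.INTER_CUBIC))
cv2.imwrite("pics/near.png",np.hstack(o))
E
```

```text
clock: 3.7
position: [0.5577, 0.087, 0.1813]
tool_rot: [3.141, -0.002, 0.267]
force: [0.6, 0.3, 0.4]
grip_width: 0.0
finger_force: 0.0
[0.5576976  0.087024   0.18129189]
wrist 285.85754735958335 250.02410196475637 a (np.float64(277.15093311090976), np.float64(236.2633867167466))
crop origin (230, 150)
scene 310.43667659423704 169.0969973059425 a (np.float64(313.00257122123287), np.float64(173.54772300721157))
crop origin (260, 109)
side 284.47538733628267 204.61321076614797 a (np.float64(282.6369825072655), np.float64(213.4451597756995))
crop origin (234, 144)
```

View pics/near.png

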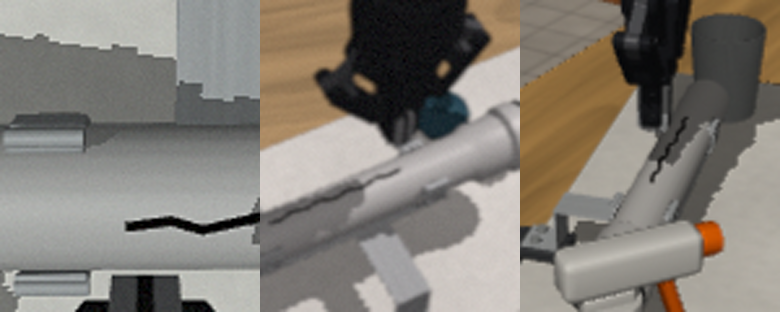

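The near view shows, in full-frame pixels:

| View | Fingertip | Crack start |
|---|---|---|
| wrist | (286,256) | (279,238) |
| scene | (314,163) | (313,175) |
| side | (286,193) | (285,213) |

I'll triangulate both points.

Run:
```python
from h import *
P=[];fs={}
for i in range(5):
  for n in ["wrist","scene","side"]:
    fs[n]=optics.grab_frame(n);P.append(monitor.observe()["position"])
P=np.array(P);print(P.mean(0),P.std(0),monitor.observe()["force"])
def tri(*a):
    A=np.zeros((3,3));b=np.zeros(3)
    for n,u,v in a:
        c,d=ray(fs[n],u,v);d/=np.linalg.norm(d);M=np.eye(3)-np.outer(d,d);A+=M;b+=M@c
    return np.linalg.solve(A,b).round(4)
print("tip",tri(("scene",314,163),("side",286,193)),tri(("scene",314,163),("side",286,193),("wrist",286,256)))
print("start",tri(("scene",313,174.5),("side",284.8,213)),tri(("scene",313,174.5),("side",284.8,213),("wrist",279,238)))
print("wrist start",onz(fs["wrist"],279,238,.165),"wrist tip",onz(fs["wrist"],286,256,.181))
y=.267;print("scene tip",onz(fs["scene"],314,163,.181),"side tip",onz(fs["side"],286,193,.181))
```

```text
[0.55714043 0.08692267 0.1802692 ] [1.15274634e-04 2.29890054e-05 2.52938540e-04] [-0.41037279 -0.62418071  0.43814011]
tip [0.5576 0.0897 0.2051] [0.5603 0.0887 0.2038]
start [0.5572 0.0912 0.1641] [0.557  0.0913 0.1642]
wrist start [0.55699046 0.09152157 0.165     ] wrist tip [0.55364293 0.0858999  0.181     ]
scene tip [0.54438191 0.09725528 0.181     ] side tip [0.57977164 0.04380998 0.181     ]
```

```bash
python3 -m handwheel '[{"dx":0.05,"dy":-0.3,"dz":0.4,"wx":0,"wy":0,"wz":0,"claw":0},{"dx":0,"dy":0,"dz":0.4,"wx":0,"wy":0,"wz":0,"claw":0},{"dx":0,"dy":0,"dz":0.4,"wx":0,"wy":0,"wz":0,"claw":0},{"dx":0,"dy":0,"dz":0,"wx":0,"wy":0,"wz":0,"claw":0},{"dx":0,"dy":0,"dz":0,"wx":0,"wy":0,"wz":0,"claw":0}]'
python3 - <<'E'
from h import *
o=[]
for n,c in [("wrist",(180,230)),("scene",(130,270)),("side",(150,240))]:
    f=optics.grab_frame(n);o.append(cv2.resize(f["frame"][c[0]:c[0]+90,c[1]:c[1]+75],(260,312),interpolation=cv2.INTER_CUBIC))
cv2.imwrite("pics/near2.png",np.hstack(o));s=monitor.observe();print(s["position"],s["force"])
E
```

```text
clock: 5.22
position: [0.5568, 0.0899, 0.1681]
tool_rot: [-3.142, -0.0, 0.267]
force: [-0.6, -0.1, -0.4]
grip_width: 0.0001
finger_force: 0.0
[0.55684914 0.08994857 0.16824264] [-0.68249446 -0.21676266 -0.07072478]
```

View pics/near2.png

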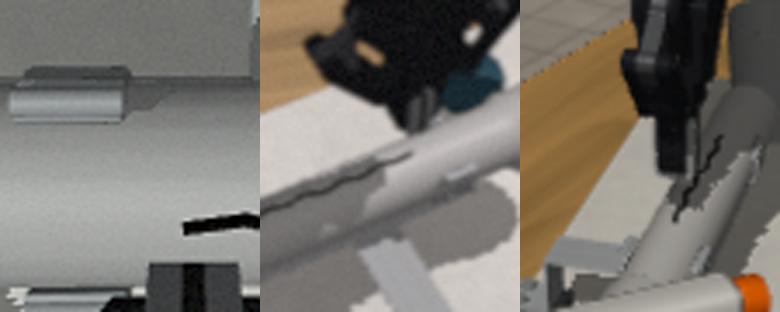

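The fingertips are still about 15 mm above the crack start at a reported z of 0.168, and they line up laterally. I'll descend in small steps, watching the force.

```bash
python3 -m handwheel '[{"dx":0,"dy":0,"dz":0.2,"wx":0,"wy":0,"wz":0,"claw":0},{"dx":0,"dy":0,"dz":0.2,"wx":0,"wy":0,"wz":0,"claw":0},{"dx":0,"dy":0,"dz":0,"wx":0,"wy":0,"wz":0,"claw":0}]';python3 - <<'E'
from h import *
P=[]
for i in range(6):
  f=optics.grab_frame("wrist");s=monitor.observe();P.append([*s["position"],*s["force"]])
print(np.mean(P,0).round(4),np.std(P,0).round(4))
E
```

```text
clock: 5.75
position: [0.5566, 0.0899, 0.1639]
tool_rot: [-3.142, 0.0, 0.267]
force: [0.3, 0.2, 0.2]
grip_width: 0.0
finger_force: 0.0
[ 0.5568  0.0899  0.1641 -0.1004  0.1095 -0.0776] [0.     0.     0.     0.5154 0.6351 0.2888]
```

```bash
python3 -m handwheel '[{"dx":0,"dy":0,"dz":0.15,"wx":0,"wy":0,"wz":0,"claw":0},{"dx":0,"dy":0,"dz":0.15,"wx":0,"wy":0,"wz":0,"claw":0},{"dx":0,"dy":0,"dz":0,"wx":0,"wy":0,"wz":0,"claw":0}]'
python3 - <<'E'
from h import *
o=[];P=[]
for n,c in [("wrist",(180,230)),("scene",(130,270)),("side",(150,240))]:
    f=optics.grab_frame(n);s=monitor.observe();P.append([*s["position"],*s["force"]]);o.append(cv2.resize(f["frame"][c[0]:c[0]+90,c[1]:c[1]+75],(260,312),interpolation=cv2.INTER_CUBIC))
cv2.imwrite("pics/near3.png",np.hstack(o));print(np.mean(P,0).round(4))
E
```

```text
clock: 6.42
position: [0.5567, 0.0899, 0.1609]
tool_rot: [-3.142, 0.0, 0.267]
force: [0.1, -0.3, -0.2]
grip_width: 0.0
finger_force: 0.0
[ 0.5567  0.0899  0.1611 -0.3274  0.4122  0.149 ]
```

View pics/near3.png

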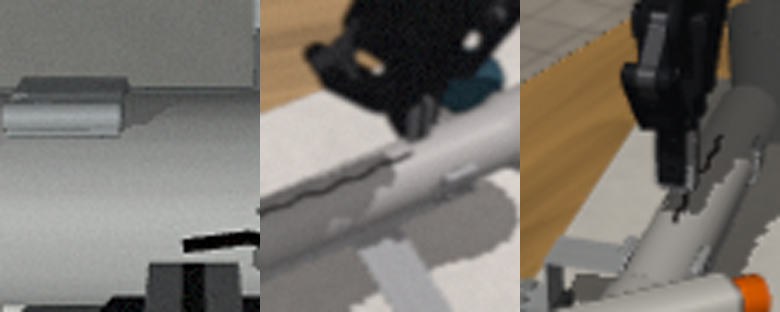

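The side and scene views show the tips about 10–15 mm above the start of the crack, with no contact yet. I'll continue down.

```bash
python3 -m handwheel '[{"dx":0,"dy":0,"dz":0.15,"wx":0,"wy":0,"wz":0,"claw":0},{"dx":0,"dy":0,"dz":0.15,"wx":0,"wy":0,"wz":0,"claw":0},{"dx":0,"dy":0,"dz":0,"wx":0,"wy":0,"wz":0,"claw":0}]'
```

```text
clock: 6.95
position: [0.5567, 0.0899, 0.1579]
tool_rot: [-3.142, 0.0, 0.267]
force: [-0.5, -1.0, -0.2]
grip_width: 0.0001
finger_force: 0.0
```

```bash
python3 -m handwheel '[{"dx":0,"dy":0,"dz":0.1,"wx":0,"wy":0,"wz":0,"claw":0},{"dx":0,"dy":0,"dz":0.1,"wx":0,"wy":0,"wz":0,"claw":0},{"dx":0,"dy":0,"dz":0,"wx":0,"wy":0,"wz":0,"claw":0}]'
```

```text
clock: 7.32
position: [0.5567, 0.09, 0.156]
tool_rot: [-3.142, 0.0, 0.267]
force: [0.0, 0.6, 0.9]
grip_width: -0.0005
finger_force: 0.0
```

```bash
python3 -m handwheel '[{"dx":0,"dy":0,"dz":0.1,"wx":0,"wy":0,"wz":0,"claw":0},{"dx":0,"dy":0,"dz":0.1,"wx":0,"wy":0,"wz":0,"claw":0},{"dx":0,"dy":0,"dz":0,"wx":0,"wy":0,"wz":0,"claw":0}]'
```

```text
clock: 7.7
position: [0.5567, 0.0899, 0.154]
tool_rot: [-3.142, 0.0, 0.267]
force: [-0.2, 0.4, 0.1]
grip_width: -0.0004
finger_force: 0.0
```

```bash
python3 -m handwheel '[{"dx":0,"dy":0,"dz":0.1,"wx":0,"wy":0,"wz":0,"claw":0},{"dx":0,"dy":0,"dz":0.1,"wx":0,"wy":0,"wz":0,"claw":0},{"dx":0,"dy":0,"dz":0,"wx":0,"wy":0,"wz":0,"claw":0}]'
```

```text
clock: 8.07
position: [0.5567, 0.0899, 0.152]
tool_rot: [-3.142, 0.0, 0.267]
force: [0.1, 0.4, 0.0]
grip_width: -0.0001
finger_force: 0.0
```

Run:
```python
from h import *
o=[];P=[]
for n,c in [("wrist",(180,230)),("scene",(130,270)),("side",(150,240))]:
    f=optics.grab_frame(n);s=monitor.observe();P.append([*s["position"],*s["force"]]);o.append(cv2.resize(f["frame"][c[0]:c[0]+90,c[1]:c[1]+75],(260,312),interpolation=cv2.INTER_CUBIC))
cv2.imwrite("pics/near4.png",np.hstack(o));print(np.mean(P,0).round(4))
```

```text
[ 0.5568  0.09    0.1521  0.0088  0.3168 -0.5565]
```

View pics/near4.png

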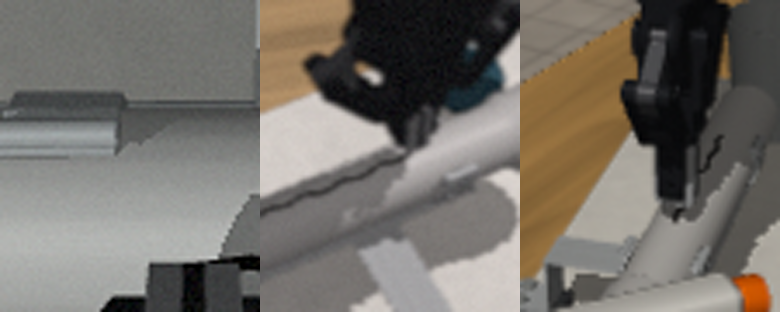

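The tips are now a few millimetres above the crack start: in the scene crop the tip is at (405,150) and the crack start at (408,153). They remain aligned.

```bash
python3 -m handwheel '[{"dx":0,"dy":0,"dz":0.1,"wx":0,"wy":0,"wz":0,"claw":0},{"dx":0,"dy":0,"dz":0.1,"wx":0,"wy":0,"wz":0,"claw":0},{"dx":0,"dy":0,"dz":0,"wx":0,"wy":0,"wz":0,"claw":0}]'
```

```text
clock: 8.6
position: [0.5567, 0.0899, 0.15]
tool_rot: [-3.142, 0.0, 0.267]
force: [-0.3, 1.1, -0.3]
grip_width: 0.0003
finger_force: 0.0
```

```bash
python3 -m handwheel '[{"dx":0,"dy":0,"dz":0.1,"wx":0,"wy":0,"wz":0,"claw":0},{"dx":0,"dy":0,"dz":0.1,"wx":0,"wy":0,"wz":0,"claw":0},{"dx":0,"dy":0,"dz":0,"wx":0,"wy":0,"wz":0,"claw":0}]'
```

```text
clock: 8.98
position: [0.5567, 0.0899, 0.148]
tool_rot: [-3.142, 0.0, 0.267]
force: [0.3, 0.2, -0.4]
grip_width: 0.0004
finger_force: 0.0
```

```bash
python3 -m handwheel '[{"dx":0,"dy":0,"dz":0.1,"wx":0,"wy":0,"wz":0,"claw":0},{"dx":0,"dy":0,"dz":0.1,"wx":0,"wy":0,"wz":0,"claw":0},{"dx":0,"dy":0,"dz":0,"wx":0,"wy":0,"wz":0,"claw":0}]'
```

```text
clock: 9.35
position: [0.5567, 0.0899, 0.146]
tool_rot: [-3.142, 0.0, 0.267]
force: [-0.3, -0.8, -0.3]
grip_width: 0.0
finger_force: 0.0
```

Run:
```python
from h import *
P=[]
for i in range(6):
  f=optics.grab_frame(["wrist","scene","side"][i%3]);s=monitor.observe();P.append([*s["position"],*s["force"],*s["moment"]])
print(np.mean(P,0).round(4))
```

```text
[ 0.5568  0.0899  0.1461 -0.2909 -0.1165  0.1628 -0.0078 -0.0027  0.0109]
```

Run:
```python
from h import *
f=optics.grab_frame("scene");g=lambda i:cv2.cvtColor(i,cv2.COLOR_BGR2GRAY).astype(np.float32)
a=g(cv2.imread("pics/scene0.png"));b=g(f["frame"])
for r in [(200,226,222,250),(200,220,305,330),(148,170,355,370)]:
    t=a[r[0]:r[1],r[2]:r[3]];m=cv2.matchTemplate(b[r[0]-6:r[1]+6,r[2]-6:r[3]+6],t,cv2.TM_CCOEFF_NORMED);print(r,cv2.minMaxLoc(m)[1],cv2.minMaxLoc(m)[3], m[5:9,6].round(3))
o=[]
for n,c in [("scene",(130,270)),("side",(150,240))]:
    f=optics.grab_frame(n);o.append(cv2.resize(f["frame"][c[0]:c[0]+90,c[1]:c[1]+75],(390,468),interpolation=cv2.INTER_CUBIC))
cv2.imwrite("pics/near5.png",np.hstack(o))
```

```text
(200, 226, 222, 250) 0.6487078666687012 (6, 6) [0.642 0.649 0.557 0.408]
(200, 220, 305, 330) 0.9975497126579285 (6, 6) [0.941 0.998 0.942 0.798]
(148, 170, 355, 370) 0.9984126687049866 (6, 6) [0.914 0.998 0.94  0.796]
```

View pics/near5.png

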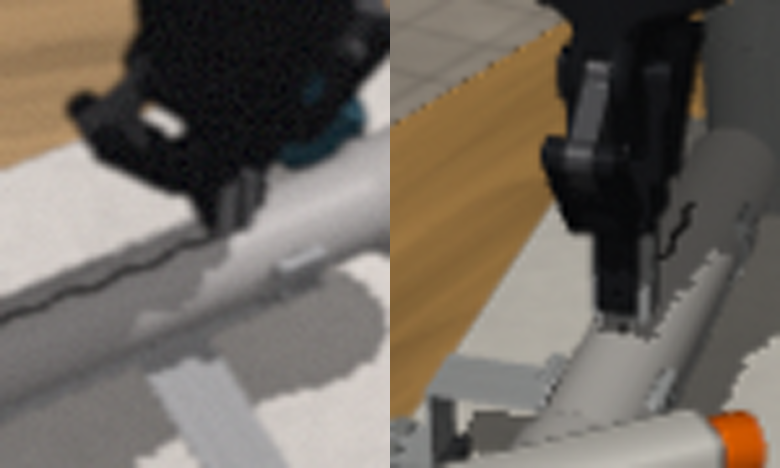

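The pipe hasn't moved. The tip is at scene pixel (311,175) and side pixel (284,211), practically at the crack start, with 1–2 mm to go.

```bash
python3 -m handwheel '[{"dx":0,"dy":0,"dz":0.1,"wx":0,"wy":0,"wz":0,"claw":0},{"dx":0,"dy":0,"dz":0.05,"wx":0,"wy":0,"wz":0,"claw":0},{"dx":0,"dy":0,"dz":0,"wx":0,"wy":0,"wz":0,"claw":0}]'
```

```text
clock: 10.18
position: [0.5567, 0.0899, 0.1445]
tool_rot: [-3.142, 0.0, 0.267]
force: [-0.4, 1.1, 0.1]
grip_width: -0.0001
finger_force: 0.0
```

```bash
python3 -m handwheel '[{"dx":0,"dy":0,"dz":0.1,"wx":0,"wy":0,"wz":0,"claw":0},{"dx":0,"dy":0,"dz":0.05,"wx":0,"wy":0,"wz":0,"claw":0},{"dx":0,"dy":0,"dz":0,"wx":0,"wy":0,"wz":0,"claw":0}]'
```

```text
clock: 10.55
position: [0.5567, 0.09, 0.1431]
tool_rot: [-3.142, 0.0, 0.267]
force: [0.6, -0.1, 0.8]
grip_width: -0.0
finger_force: 0.0
```

```bash
cat > avg.py <<'E'
from h import *
P=[]
for i in range(5):
  f=optics.grab_frame("side");s=monitor.observe();P.append([*s["position"],*s["force"]])
print(s["clock"],np.mean(P,0).round(4))
E
python3 -m handwheel '[{"dx":0,"dy":0,"dz":0.05,"wx":0,"wy":0,"wz":0,"claw":0},{"dx":0,"dy":0,"dz":0.05,"wx":0,"wy":0,"wz":0,"claw":0}]';python3 avg.py
```

```text
clock: 10.8
position: [0.5568, 0.0899, 0.1421]
tool_rot: [-3.142, 0.0, 0.267]
force: [0.3, 0.3, 0.0]
grip_width: -0.0001
finger_force: 0.0
11.05 [ 0.5568  0.0899  0.1421 -0.2458 -0.2725  0.0144]
```

```bash
python3 -m handwheel '[{"dx":0,"dy":0,"dz":0.1,"wx":0,"wy":0,"wz":0,"claw":0},{"dx":0,"dy":0,"dz":0.05,"wx":0,"wy":0,"wz":0,"claw":0}]';python3 avg.py
```

```text
clock: 11.3
position: [0.5567, 0.0899, 0.1405]
tool_rot: [-3.142, 0.0, 0.267]
force: [-0.6, -0.4, -0.5]
grip_width: 0.0003
finger_force: 0.0
11.55 [ 0.5567  0.0899  0.1405  0.2267  0.0694 -0.0643]
```

```bash
python3 -m handwheel '[{"dx":0,"dy":0,"dz":0.1,"wx":0,"wy":0,"wz":0,"claw":0},{"dx":0,"dy":0,"dz":0.05,"wx":0,"wy":0,"wz":0,"claw":0}]';python3 avg.py
```

```text
clock: 11.8
position: [0.5567, 0.0899, 0.139]
tool_rot: [-3.142, 0.0, 0.267]
force: [0.1, -0.1, 0.6]
grip_width: 0.0001
finger_force: 0.0
12.05 [ 0.5567  0.0899  0.139  -0.1467  0.3757  0.195 ]
```

```bash
cat > mv.py <<'E'
from h import *
f=optics.grab_frame("scene");g=lambda i:cv2.cvtColor(i,cv2.COLOR_BGR2GRAY).astype(np.float32)
a=g(cv2.imread("pics/scene0.png"));b=g(f["frame"])
for r in [(200,220,305,330),(148,170,355,370)]:
    t=a[r[0]:r[1],r[2]:r[3]];w=b[r[0]:r[1],r[2]:r[3]]
    print("shift px",cv2.phaseCorrelate(t,w,cv2.createHanningWindow(t.shape[::-1],cv2.CV_32F)))
s=monitor.observe();print(s["clock"],s["position"],s["force"],s["joint_efforts"])
E
python3 mv.py
python3 - <<'E'
from h import *
o=[]
for n,c in [("scene",(130,270)),("side",(150,240))]:
    f=optics.grab_frame(n);o.append(cv2.resize(f["frame"][c[0]:c[0]+90,c[1]:c[1]+75],(390,468),interpolation=cv2.INTER_CUBIC))
cv2.imwrite("pics/near6.png",np.hstack(o))
E
```

```text
shift px ((0.5738013496847891, -0.043482497653366536), 0.8054056549072266)
shift px ((0.25912913125904335, -0.10910387459904491), 0.9340502103169759)
12.1 [0.55677543 0.08996895 0.13912015] [-1.19646788 -0.30919859  0.32898958] [-3.62786646e-03 -8.64075780e+01 -4.52161074e+00 -3.15955174e+01
  1.55735726e-02  9.50080757e-04 -2.18448249e-04]
```

View pics/near6.png

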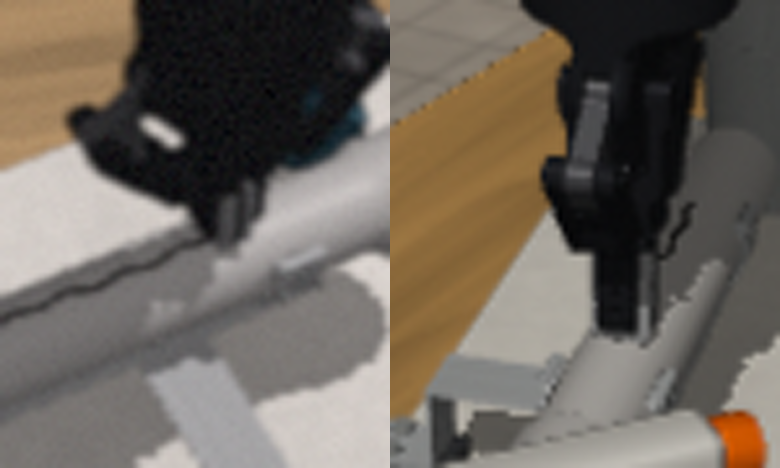

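The tip is now at scene pixel (312,177) and side pixel (285,214), right over the crack start. The pipe hasn't moved, so contact is imminent and the reported z has an offset of about 25 mm.

```bash
python3 -m handwheel '[{"dx":0,"dy":0,"dz":0.05,"wx":0,"wy":0,"wz":0,"claw":0},{"dx":0,"dy":0,"dz":0.05,"wx":0,"wy":0,"wz":0,"claw":0}]';python3 avg.py
```

```text
clock: 12.45
position: [0.5568, 0.0899, 0.1381]
tool_rot: [3.142, -0.0, 0.267]
force: [0.5, -0.3, 0.6]
grip_width: -0.0002
finger_force: 0.6
12.7 [ 0.5568  0.0899  0.1381  0.3176 -0.1629  1.2282]
```

```bash
python3 -m handwheel '[{"dx":0,"dy":0,"dz":0.05,"wx":0,"wy":0,"wz":0,"claw":0},{"dx":0,"dy":0,"dz":0.05,"wx":0,"wy":0,"wz":0,"claw":0}]';python3 avg.py
```

```text
clock: 12.95
position: [0.5568, 0.0899, 0.1371]
tool_rot: [3.142, -0.0, 0.267]
force: [-0.6, -0.4, 2.3]
grip_width: -0.0002
finger_force: 1.4
13.2 [0.5568 0.09   0.1371 0.1367 0.3052 3.2072]
```

Contact is made at about 3 N. Sliding now.

```bash
python3 -m handwheel '[{"dx":0,"dy":0.2,"dz":0,"wx":0,"wy":0,"wz":0,"claw":0},{"dx":0,"dy":0.2,"dz":0,"wx":0,"wy":0,"wz":0,"claw":0},{"dx":0,"dy":0.2,"dz":0,"wx":0,"wy":0,"wz":0,"claw":0},{"dx":0,"dy":0.2,"dz":0,"wx":0,"wy":0,"wz":0,"claw":0},{"dx":0,"dy":0.2,"dz":0,"wx":0,"wy":0,"wz":0,"claw":0}]'; python3 avg.py
```

```text
clock: 13.82
position: [0.5594, 0.0802, 0.1371]
tool_rot: [-3.142, 0.0, 0.267]
force: [-1.5, 2.1, 3.0]
grip_width: 0.0001
finger_force: 1.4
14.075 [ 0.5595  0.08    0.1371 -0.3915  0.1955  2.9019]
```

```bash
python3 -m handwheel '[{"dx":0,"dy":0.3,"dz":0,"wx":0,"wy":0,"wz":0,"claw":0},{"dx":0,"dy":0.3,"dz":0,"wx":0,"wy":0,"wz":0,"claw":0},{"dx":0,"dy":0.3,"dz":0,"wx":0,"wy":0,"wz":0,"claw":0},{"dx":0,"dy":0.3,"dz":0,"wx":0,"wy":0,"wz":0,"claw":0},{"dx":0,"dy":0.3,"dz":0,"wx":0,"wy":0,"wz":0,"claw":0},{"dx":0,"dy":0.3,"dz":0,"wx":0,"wy":0,"wz":0,"claw":0},{"dx":0,"dy":0.3,"dz":0,"wx":0,"wy":0,"wz":0,"claw":0},{"dx":0,"dy":0.3,"dz":0,"wx":0,"wy":0,"wz":0,"claw":0}]'; python3 avg.py
```

```text
clock: 15.08
position: [0.5658, 0.0569, 0.1371]
tool_rot: [-3.142, 0.0, 0.267]
force: [-0.2, 2.0, 2.7]
grip_width: -0.0001
finger_force: 1.4
15.325 [ 0.5659  0.0566  0.1371  0.1766 -0.628   2.6279]
```

```bash
python3 -m handwheel '[{"dx":0,"dy":0.3,"dz":0,"wx":0,"wy":0,"wz":0,"claw":0},{"dx":0,"dy":0.3,"dz":0,"wx":0,"wy":0,"wz":0,"claw":0},{"dx":0,"dy":0.3,"dz":0,"wx":0,"wy":0,"wz":0,"claw":0},{"dx":0,"dy":0.3,"dz":0,"wx":0,"wy":0,"wz":0,"claw":0},{"dx":0,"dy":0.3,"dz":0,"wx":0,"wy":0,"wz":0,"claw":0},{"dx":0,"dy":0.3,"dz":0,"wx":0,"wy":0,"wz":0,"claw":0},{"dx":0,"dy":0.3,"dz":0,"wx":0,"wy":0,"wz":0,"claw":0},{"dx":0,"dy":0.3,"dz":0,"wx":0,"wy":0,"wz":0,"claw":0}]'; python3 avg.py
```

```text
clock: 16.32
position: [0.5721, 0.0338, 0.1371]
tool_rot: [-3.142, 0.0, 0.267]
force: [0.2, 2.1, 3.5]
grip_width: -0.0002
finger_force: 1.4
16.575 [ 0.5722  0.0335  0.1371  0.3114 -0.9735  2.7688]
```

```bash
python3 -m handwheel '[{"dx":0,"dy":0.3,"dz":0,"wx":0,"wy":0,"wz":0,"claw":0},{"dx":0,"dy":0.3,"dz":0,"wx":0,"wy":0,"wz":0,"claw":0},{"dx":0,"dy":0.3,"dz":0,"wx":0,"wy":0,"wz":0,"claw":0},{"dx":0,"dy":0.3,"dz":0,"wx":0,"wy":0,"wz":0,"claw":0},{"dx":0,"dy":0.3,"dz":0,"wx":0,"wy":0,"wz":0,"claw":0},{"dx":0,"dy":0.3,"dz":0,"wx":0,"wy":0,"wz":0,"claw":0},{"dx":0,"dy":0.3,"dz":0,"wx":0,"wy":0,"wz":0,"claw":0},{"dx":0,"dy":0.3,"dz":0,"wx":0,"wy":0,"wz":0,"claw":0}]'; python3 avg.py
```

```text
clock: 17.58
position: [0.5784, 0.0106, 0.1371]
tool_rot: [-3.142, -0.0, 0.267]
force: [-0.1, 1.6, 2.5]
grip_width: 0.0002
finger_force: 1.4
17.825 [ 0.5785  0.0103  0.1371  0.4502 -0.5773  2.8314]
```

```bash
python3 -m handwheel '[{"dx":0,"dy":0.3,"dz":0,"wx":0,"wy":0,"wz":0,"claw":0},{"dx":0,"dy":0.3,"dz":0,"wx":0,"wy":0,"wz":0,"claw":0},{"dx":0,"dy":0.3,"dz":0,"wx":0,"wy":0,"wz":0,"claw":0},{"dx":0,"dy":0.3,"dz":0,"wx":0,"wy":0,"wz":0,"claw":0},{"dx":0,"dy":0.3,"dz":0,"wx":0,"wy":0,"wz":0,"claw":0},{"dx":0,"dy":0.3,"dz":0,"wx":0,"wy":0,"wz":0,"claw":0},{"dx":0,"dy":0.3,"dz":0,"wx":0,"wy":0,"wz":0,"claw":0}]'; python3 avg.py
python3 - <<'E'
from h import *
p=np.array(monitor.observe()["position"]);p[2]+=.025
for n in ["side","scene","wrist"]:
    f=optics.grab_frame(n);F=210/np.tan(np.radians(f["fovy"])/2)
    for nm in ["crack","crack_end"]:
        try: print(n,nm,[(round(m["p"],2),m["rect"]) for m in optics.masks_of(nm,n)[:1]])
        except Exception as e: print(n,nm,e)
    for X in (p,np.array([.586,-.0135,.163])):
        c=np.array(f["R"])@X+np.array(f["t"]);print("  px",F*c[0]/c[2]+f["cx"],F*c[1]/c[2]+f["cy"])
E
```

```text
clock: 18.7
position: [0.584, -0.0096, 0.1371]
tool_rot: [-3.142, -0.0, 0.267]
force: [-0.3, 2.6, 2.4]
grip_width: -0.0001
finger_force: 1.4
18.95 [ 0.584  -0.0099  0.1371  0.6639 -0.7874  2.8797]
side crack []
side crack_end []
  px 297.1835187884423 190.5846272662754
  px 297.2072543834288 189.3140281593585
scene crack [(0.39, [227.6, 147.3, 141.7, 78.7])]
scene crack_end []
  px 264.3366866643464 193.41489584148826
  px 262.6505757582444 194.31704187094724
wrist crack [(0.67, [87.9, 263.0, 171.5, 7.9])]
wrist crack_end [(0.69, [89.2, 261.4, 167.7, 11.8])]
  px 286.54739130456994 271.35785644117493
  px 294.2048826421591 270.60154137574807
```

```bash
python3 -m handwheel '[{"dx":0,"dy":0.2,"dz":0,"wx":0,"wy":0,"wz":0,"claw":0},{"dx":0,"dy":0.2,"dz":0,"wx":0,"wy":0,"wz":0,"claw":0},{"dx":0,"dy":0,"dz":0,"wx":0,"wy":0,"wz":0,"claw":0},{"dx":0,"dy":0,"dz":0,"wx":0,"wy":0,"wz":0,"claw":0},{"dx":0,"dy":0,"dz":0,"wx":0,"wy":0,"wz":0,"claw":0}]'; python3 avg.py; python3 -c "
from workcell import job_done
print(job_done())"
```

```text
clock: 20.02
position: [0.585, -0.0133, 0.1371]
tool_rot: [3.142, -0.0, 0.267]
force: [0.4, 1.2, 2.5]
grip_width: 0.0002
finger_force: 1.3
20.275 [ 0.585  -0.0133  0.1371  0.2255  0.8989  2.6833]
the job is handed in; nothing more can be done
None
```

I ran the closed fingertips along the whole crack at about 3 N and handed the job in after 20 s, with them resting at about 2.7 N on its cut-end-side end; the hand-in returned no verdict.

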